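Swap the contents of the pull-out bench leaf

ROBOT

A 7-joint arm with a two-finger parallel gripper is mounted at the origin on a cart in front of the work surface, level with it; the furniture and walls round the work are solid. World frame = base frame: x ahead of the robot, y to its left, z up, the work surface at z = 0. Lengths are in m, angles in rad, forces in N, time in s.
With the tool pointing down it reaches from about 0.35 to 0.9 m from the base axis. Payload 7.2 kg.
Tool frame: the origin (TCP) lies at the very end of the fingers, on their centre line; the grasp point (between the pads) lies 19 mm behind it; z points along the fingers, y is the line along which they close (so a half turn about z gives the same grasp; the last joint's range is limited). The gripper opens to 85 mm and grips with 20 to 120 N. Pads are 22 mm wide; open, the fingers measure 114 mm over their backs; the gripper's body (76 mm by 85 mm) begins 54 mm behind the grasp point. The pads swing forward as they close: fully open they stand 13 mm farther back than shut.
Start: joints at [1.248, 0.411, -0.013, 1.596, 0.006, 1.134, -0.082], TCP at [0.158, -0.605, 0.231] pointing down, gripper open.
Joint ranges: [-2.95, 2.95], [-0.29, 1.99], [-1.47, 1.44], [0.14, 2.54], [-1.03, 4.17], [0.13, 1.85], [-2.86, 2.86]. Speed limits (rad/s): [2.39, 2.39, 3.01, 3.01, 3.14, 3.14, 3.14].

INTERFACE

Orientations are given as a rotation vector (axis times angle).
In Python, from cell import robot gives the robot as it stands. The module is installed in compiled form; this text tells all that it offers.
- The arm moves only by the shell command python3 -m jog 'ROWS'. ROWS is JSON, a list of rows, each a list of 3 entries, a list of its own where there are three numbers: the shift along the tool's x, y, z in cm, then the turn about the tool's z in rad, then the finger opening in cm, from 0 to 8.54. In form: [[[x, y, z], roll, fingers], ...]. A call has 1 to 12 rows; each row shifts and turns the commanded pose from where the row before left it, along the tool's axes as they then stand; what a row does not reach is not made up. A row lasts 1/12 s, in which the tool goes at most 41.7 mm and 7.16 degrees, less where a joint would pass 70% of its speed; a pose out of reach is approached as far as the arm can. A call with a gripper value outside its range is refused whole. The fingers move at their own pace and stop on an object; the grip force is fixed at half the most. Time passes only in rows, so rows that do not move let the fingers close. It gives the time, the measured TCP pose, the force, the opening and the grip force at its end, in the units of the state.
- robot.sense(): the state, without advancing time (a new reading comes with each control period).
- robot.get_image(name): name is "scene" or "top"; returns a dict with "color" (420x560x3 uint8, blue, green, red), "intrinsics" (3x3 intrinsics, pixels), "extrinsics" (4x4, takes a point from camera to world coordinates). Camera axes: x right, y down, z forward; pixel columns grow to the right and rows downward; lengths in m; the calibration is good to about 2 mm. A picture is of the moment at which its call begins. There is no depth.
- robot.sign_off(): hands the job in; it is judged then, once.
The state is a dict: "clock": time; "joint_pos": joint angles; "qd": joint speeds; "tau": joint torques, N m; "eef_pos": TCP position; "eef_rot": TCP orientation; "force": force on the tool from outside, world axes, zero at the start; "ft_torque": the same for the moment, N m; "opening": opening from 0.0 (shut) to 1.0 (fully open); "grip_force": force on a finger pad.
Only numpy, scipy, OpenCV 4.12 (cv2) and the standard library are available. Lean on these libraries where they do the work, as an engineer would, in place of code of your own. Each camera call takes 0.05 s, during which the arm holds its last target. There are 200 camera calls.

TASK

Pull the white leaf fully out of the low plywood shelf to its stop; it has no handle, so press down on the black strip at its front and drag it towards you. Take all the paste tins off it and stack them into one straight column, lying flat one on another (either way up), centred in the yellow square on the black pad, put all the relays that lie on the bench at the right onto the leaf behind the black strip, and then slide the leaf fully home again with the relays on it. Leave the rotor standing where it is; a relay may get knocked aside while you work, so check and put it right.

Things in the scene. Friction and masses are not known exactly. Their poses are not given: they have to be found in the camera images.
- shelf: a low plywood bench shelf fixed to the bench, 165 mm deep, 268 mm wide, 50 mm high in all (underside of its top board at 40 mm), open at the front, closed at both sides and the back. Origin on the bench under the middle of its front edge; its x axis points into the shelf (away from the robot), y to its left, z up
- leaf (a joint): the white pull-out leaf in that shelf (m): 0 fully home, 0.145 fully out at its stop, towards the shelf's -x. A flat board without handle, 200 mm long, 240 mm wide, top surface 12 mm above the bench. About 2 N of friction plus 4 N per m/s; it stays where left. At home its front 50 mm stand out of the shelf, the rest with its load is under the top board
- leaf_strip (a point): middle of the leaf's front strip (ribbed black rubber look, 44 mm deep), on its top surface, 25 mm behind the leaf's front edge; moves with the leaf; axes as shelf. The place to press on
- leaf_store (a point): middle of the leaf's store, the part behind the strip, on its top surface; inside its lips 141 mm along x, 232 mm along y. The lips at both sides and the back are 4 mm thick and 8 mm high; none at the front. Moves with the leaf; axes as shelf. Fully out it lies 69 mm before the shelf's front edge, at home 76 mm behind it
- pad_top (a point): middle of the top of a flat black rubber pad, 90 x 90 mm and 2 mm thick, fixed to the bench, with a yellow square outline of 66 mm printed round this point; z up
- tin_0: a closed flat round tin, yellow with a red label on the lid, 53 mm in diameter (the body 51 mm, the lid, which is its upper half, 53 mm), 19 mm high to the flat top, about 60 g; origin at the centre of its underside, z up. Two to four tins are present; at the start they stand on the leaf's store under the shelf. Absent ones are given as None
- tin_1: a closed flat round tin, yellow with a red label on the lid, 53 mm in diameter (the body 51 mm, the lid, which is its upper half, 53 mm), 19 mm high to the flat top, about 60 g; origin at the centre of its underside, z up. Two to four tins are present; at the start they stand on the leaf's store under the shelf. Absent ones are given as None
- tin_2: a closed flat round tin, yellow with a red label on the lid, 53 mm in diameter (the body 51 mm, the lid, which is its upper half, 53 mm), 19 mm high to the flat top, about 60 g; origin at the centre of its underside, z up. Two to four tins are present; at the start they stand on the leaf's store under the shelf. Absent ones are given as None
- tin_3: a closed flat round tin, yellow with a red label on the lid, 53 mm in diameter (the body 51 mm, the lid, which is its upper half, 53 mm), 19 mm high to the flat top, about 60 g; origin at the centre of its underside, z up. Two to four tins are present; at the start they stand on the leaf's store under the shelf. Absent ones are given as None
- relay_0: a relay, a blue closed block 16 mm (its x) by 30 mm (its y) by 20 mm high, about 30 g; origin at the centre of its underside. Two or three relays are present, lying on the bench to the robot's right at the start. Absent ones are given as None
- relay_1: a relay, a cream closed block 16 mm (its x) by 30 mm (its y) by 20 mm high, about 30 g; origin at the centre of its underside. Two or three relays are present, lying on the bench to the robot's right at the start. Absent ones are given as None
- relay_2: a relay, a blue closed block 16 mm (its x) by 30 mm (its y) by 20 mm high, about 30 g; origin at the centre of its underside. Two or three relays are present, lying on the bench to the robot's right at the start. Absent ones are given as None
- rotor_a: a bystander: a white motor rotor standing on end with its thin shaft up, 60 mm in diameter, 138 mm high; origin at the centre of its underside; loose, not to be moved

How it is judged:
By the outcome, as a careful person would: the job done as asked, in the order asked, and still so for the second after the job is handed in, with the robot touching nothing.
Of tin_0, tin_1, tin_2, tin_3 only 2 to 4 are there at a start; the rules pass over those that are not, and their reading is None.
Of relay_0, relay_1, relay_2 only 2 to 3 are there at a start; the rules pass over those that are not, and their reading is None.
At some moment in a run one of relay_0, relay_1, relay_2 may be knocked a few centimetres aside while the robot is not near it.
It also fails if it takes over 210 s, if anything falls off the work surface, if the arm or the gripper's body presses on something with over 40 N, if the wrist force passes 120 N, or if a joint passes its speed limit or range.

## Working session

There is one attempt and no reset: what is moved stays moved. The work goes in short steps, Python scripts to look and compute and a shell command to move; the robot and the scene stay as the last step left them, time stands still between calls to the robot, and variables do not carry over. Pictures are saved under pics/ and viewed, at most 14 in all, crops included, and the job is handed in when it is done.

```bash
mkdir -p pics
cat > h.py <<'E'
import cv2, numpy as np
from cell import robot
from scipy.spatial.transform import Rotation as R
def grab(n,fn=None):
    d=robot.get_image(n)
    if fn: cv2.imwrite('pics/'+fn,d['color'])
    return d
def ray(d,u,v,z):
    K=np.array(d['intrinsics']);T=np.array(d['extrinsics'])
    r=T[:3,:3]@np.linalg.inv(K)@np.array([u,v,1.]);o=T[:3,3]
    return o+r*(z-o[2])/r[2]
def proj(d,p):
    K=np.array(d['intrinsics']);T=np.array(d['extrinsics'])
    c=T[:3,:3].T@(np.array(p)-T[:3,3]);q=K@c;return q[:2]/q[2]
E
python3 - <<'E'
from h import *
a=grab('scene','s0.png');b=grab('top','t0.png')
for d in(a,b):print(np.round(d['extrinsics'],3),np.round(d['intrinsics'],1))
s=robot.sense();print(s['clock'],s['eef_pos'],R.from_rotvec(s['eef_rot']).as_matrix().round(3),s['opening'],s['force'])
E
```

```text
[[-0.558 -0.354  0.75  -0.329]
 [-0.83   0.238 -0.505  0.732]
 [ 0.    -0.904 -0.426  0.588]
 [ 0.     0.     0.     1.   ]] [[413.9   0.  279.1]
 [  0.  413.9 216.4]
 [  0.    0.    1. ]]
[[-0.013 -0.985  0.171  0.388]
 [-1.     0.012 -0.002  0.083]
 [ 0.    -0.171 -0.985  1.238]
 [ 0.     0.     0.     1.   ]] [[492.9   0.  275. ]
 [  0.  492.9 212.7]
 [  0.    0.    1. ]]
0.1 [ 0.1574053  -0.60441676  0.23053564] [[ 0.968  0.252 -0.   ]
 [ 0.252 -0.968  0.001]
 [-0.    -0.001 -1.   ]] 0.9968354952433159 [-0.13230017  0.48779789 -0.26985056]
```

View pics/s0.png

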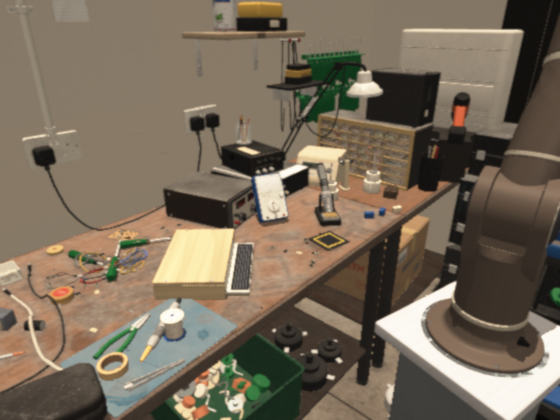

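View pics/t0.png

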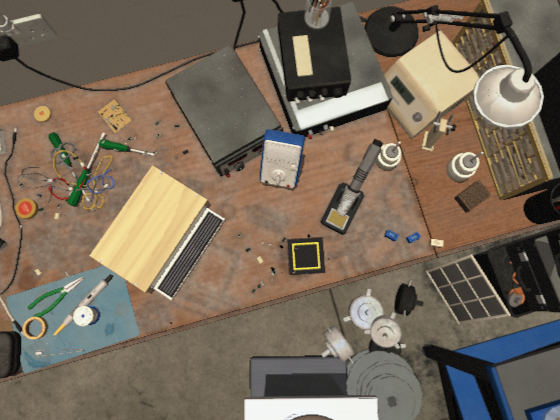

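The top view shows the shelf at about (155,230) with the black strip running (222,212) to (160,295). The pad is at (306,256), and the relays are at (391,235), (413,237) and (437,243). The white rotor is probably the one at (390,155) or (463,165), well clear of the work.

Run:
```python
from h import *
d=grab('top');im=d['color'];g=cv2.resize(im[150:310,80:460],None,fx=2,fy=2,interpolation=cv2.INTER_CUBIC);cv2.imwrite('pics/t1.png',g)
hsv=cv2.cvtColor(im,cv2.COLOR_BGR2HSV)
def blobs(m,z,a0,name):
    for c in cv2.findContours(m.astype('uint8'),0,1)[0]:
        if cv2.contourArea(c)<a0: continue
        (u,v),_,_=cv2.minAreaRect(c)
        P=np.array([ray(d,*p,z)[:2] for p in cv2.boxPoints(cv2.minAreaRect(c))])
        print(name,cv2.contourArea(c),round(u),round(v),ray(d,u,v,z)[:2].round(4),'corners',P.round(3).tolist())
H,S,V=cv2.split(hsv)
roi=np.zeros(H.shape,bool);roi[225:255,375:450]=1
blobs(roi&(H>100)&(H<130)&(S>120),.02,15,'blue')
blobs(roi&(V>170)&(S<110),.02,15,'cream')
roi[:]=0;roi[230:280,280:330]=1
blobs(roi&(H>22)&(H<38)&(S>120)&(V>110),.002,30,'pad')
roi[:]=0;roi[160:300,85:215]=1
blobs(roi&(H>12)&(H<30)&(S>50)&(V>150),.05,500,'shelf')
roi[:]=0;roi[200:302,145:228]=1
blobs(roi&(V<70),.012,200,'strip')
```

```text
blue 61.5 413 237 [ 0.5332 -0.2624] corners [[0.533, -0.245], [0.547, -0.274], [0.533, -0.28], [0.52, -0.251]]
blue 65.5 391 235 [ 0.5389 -0.2074] corners [[0.538, -0.191], [0.553, -0.199], [0.54, -0.224], [0.525, -0.216]]
cream 66.0 437 242 [ 0.52   -0.3209] corners [[0.515, -0.304], [0.53, -0.307], [0.525, -0.338], [0.51, -0.335]]
pad 690.0 306 256 [0.4923 0.0047] corners [[0.524, 0.041], [0.528, -0.028], [0.46, -0.031], [0.456, 0.037]]
shelf 7765.5 153 211 [0.6019 0.3793] corners [[0.507, 0.552], [0.813, 0.366], [0.7, 0.202], [0.403, 0.392]]
```

View pics/t1.png

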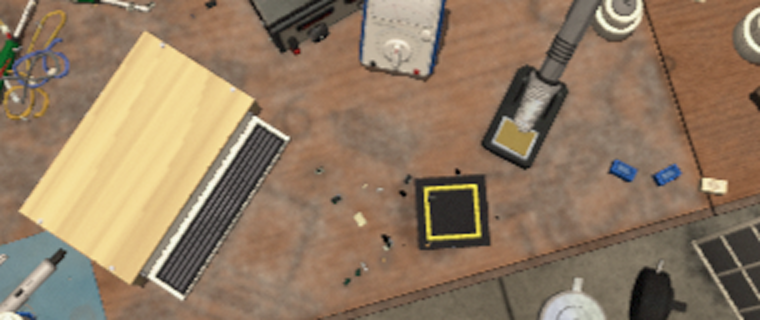

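The crop shows the leaf's front edge running (289,138)-(183,298) in crop pixels and the shelf's top front edge (257,100)-(138,284). The two blue relays and the cream one are clear.

Run:
```python
from h import *
d=grab('top')
q=lambda x,y,z:ray(d,80+x/2-.25,150+y/2-.25,z)
A,B=q(257,100,.05),q(138,284,.05);C,D=q(289,138,.012),q(183,298,.012);E,F=q(148,32,.05),q(20,210,.05)
print(A,B,np.linalg.norm(A-B),C,D,np.linalg.norm(C-D),np.linalg.norm(A-E),np.linalg.norm(B-F))
for P,Q in((A,B),(C,D),(E,F)):
    t=P-Q; print('yaw of x',np.degrees(np.arctan2(t[0],-t[1])),(P+Q)/2)
```

```text
[0.62848524 0.24404307 0.05      ] [0.40691245 0.38327904 0.05      ] 0.26168904985777763 [0.58686044 0.20834928 0.012     ] [0.38989048 0.33720721 0.012     ] 0.2353753057636691 0.1623735923031374 0.17058663583053432
yaw of x 57.854815158264486 [0.51769885 0.31366105 0.05      ]
yaw of x 56.80725155373419 [0.48837546 0.27277825 0.012     ]
yaw of x 56.074999923127564 [0.60662967 0.45439078 0.05      ]
```

```bash
cat > go.py <<'E'
# usage: go.py x y z yawdeg : roll needed, then shift (cm) in the tool axes after that roll
import sys
from h import *
x,y,z,yaw=map(float,sys.argv[1:5]);s=robot.sense()
M=R.from_rotvec(s['eef_rot']).as_matrix();cy=np.arctan2(M[1,0],M[0,0])
r=(cy-np.radians(yaw)+np.pi/2)%np.pi-np.pi/2
p=np.array(s['eef_pos']);N=M@R.from_rotvec([0,0,r]).as_matrix()
d=N.T@(np.array([x,y,z])-p)*100
print('t',s['clock'],'at',p.round(4),'yaw',np.degrees(cy).round(1),'roll',round(r,3),'shift',d.round(2),'len',np.linalg.norm(d).round(1),'F',np.round(s['force'],1),'j7',np.round(s['joint_pos'],2)[[0,6]],'tilt',N[:,2].round(3))
E
python3 -m jog '[[[0,0,0],-0.12,0],[[0,0,0],-0.12,0],[[0,0,0],-0.12,0],[[0,0,0],-0.12,0],[[0,0,0],-0.12,0],[[0,0,0],-0.12,0]]'
python3 go.py 0.45 -0.15 0.23 57
```

```text
clock: 0.7
eef_pos: [0.1575, -0.6047, 0.231]
eef_rot: [-2.771, -1.479, -0.0]
force: [0.3, -0.8, -0.5]
opening: 0.14
grip_force: 0.0
t 0.7 at [ 0.1575 -0.6047  0.231 ] yaw 56.2 roll -0.014 shift [54.07 -0.23  0.12] len 54.1 F [ 0.3 -0.8 -0.5] j7 [1.35 0.59] tilt [-0.  0. -1.]
```

```bash
python3 -m jog '[[[3,0,0],-0.014,0],[[4,0,0],0,0],[[4,0,0],0,0],[[4,0,0],0,0],[[4,0,0],0,0],[[4,0,0],0,0],[[4,0,0],0,0],[[4,0,0],0,0],[[4,0,0],0,0],[[4,0,0],0,0],[[4,0,0],0,0],[[4,0,0],0,0]]'
python3 go.py 0.5 0.288 0.06 57
```

```text
clock: 1.7
eef_pos: [0.4168, -0.2107, 0.2315]
eef_rot: [2.765, 1.49, 0.0]
force: [0.3, -0.9, 0.2]
opening: 0.0
grip_force: 0.0
t 1.7 at [ 0.4168 -0.2107  0.2315] yaw 56.6 roll -0.006 shift [ 46.36 -20.2   17.13] len 53.4 F [ 0.3 -0.9  0.2] j7 [ 0.77 -0.3 ] tilt [ 0.    -0.001 -1.   ]
```

```bash
python3 -m jog '[[[3,-1.3,0],0,0],[[3,-1.3,0],0,0],[[3,-1.3,0.5],0,0],[[3,-1.3,0.5],0,0],[[3,-1.3,0.5],0,0],[[3,-1.3,0.5],0,0],[[3,-1.3,1],0,0],[[3,-1.3,1],0,0],[[3,-1.3,1],0,0],[[3,-1.3,1],0,0],[[3,-1.3,1],0,0],[[3,-1.3,1],0,0]]'
python3 go.py 0.5 0.288 0.03 57
```

```text
clock: 2.7
eef_pos: [0.4838, 0.1754, 0.1507]
eef_rot: [2.766, 1.49, -0.0]
force: [0.9, -0.2, 0.7]
opening: -0.001
grip_force: 0.0
t 2.7 at [0.4838 0.1754 0.1507] yaw 56.6 roll -0.006 shift [10.32 -4.77 12.07] len 16.6 F [ 0.9 -0.2  0.7] j7 [ 0.08 -1.3 ] tilt [-0. -0. -1.]
```

```bash
python3 -m jog '[[[2.5,-1.2,2],0,0],[[2.5,-1.2,2],0,0],[[2.5,-1.2,2],0,0],[[2.5,-1.2,2],0,0],[[0.3,0,2],0,0],[[0,0,2],0,0],[[0,0,0.5],0,0],[[0,0,0],0,0]]'
python3 go.py 0.5 0.288 0.012 57
python3 - <<'E'
from h import *
d=grab('scene');cv2.imwrite('pics/s1.png',cv2.resize(d['color'][150:370,80:400],None,fx=2.4,fy=2.4))
E
```

```text
clock: 3.37
eef_pos: [0.4992, 0.2856, 0.0246]
eef_rot: [2.765, 1.491, -0.006]
force: [0.2, 0.0, 0.1]
opening: 0.002
grip_force: 0.0
t 3.3667 at [0.4992 0.2856 0.0246] yaw 56.7 roll -0.006 shift [ 0.25 -0.06  1.26] len 1.3 F [0.2 0.  0.1] j7 [-0.2  -1.59] tilt [-0.003 -0.002 -1.   ]
```

View pics/s1.png

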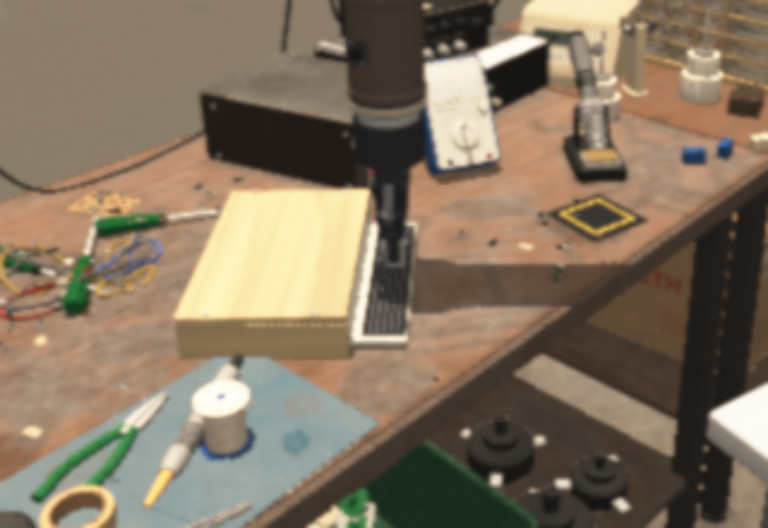

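The shut fingers hang just above the strip, at about (395,255) in the crop. Now I press down.

```bash
python3 -m jog '[[[0,0,0.8],0,0],[[0,0,0.3],0,0],[[0,0,0.2],0,0],[[0,0,0],0,0]]'
```

```text
clock: 3.75
eef_pos: [0.5005, 0.2861, 0.0134]
eef_rot: [2.766, 1.49, 0.0]
force: [-0.4, -0.4, 0.4]
opening: -0.0
grip_force: 0.0
```

```bash
python3 -m jog '[[[0,0,0.2],0,0],[[0,0,0.1],0,0],[[0,0,0],0,0]]';python3 -m jog '[[[0,0,0.1],0,0],[[0,0,0],0,0]]'
```

```text
clock: 4.0
eef_pos: [0.5015, 0.2877, 0.0121]
eef_rot: [-2.765, -1.491, -0.006]
force: [-0.7, 0.3, 11.0]
opening: -0.002
grip_force: 5.5
clock: 4.17
eef_pos: [0.502, 0.2885, 0.0121]
eef_rot: [-2.765, -1.491, -0.008]
force: [-1.7, 0.2, 17.5]
opening: 0.003
grip_force: 8.8
```

```bash
python3 -m jog '[[[-0.3,0,0],0,0],[[-0.7,0,0],0,0],[[-0.9,0,0],0,0],[[-0.9,0,0],0,0],[[-0.9,0,0],0,0],[[-0.9,0,0],0,0],[[-0.9,0,0],0,0],[[0,0,0],0,0]]'
python3 - <<'E'
from h import *
d=grab('top');cv2.imwrite('pics/t2.png',cv2.resize(d['color'][150:310,80:340],None,fx=3,fy=3,interpolation=cv2.INTER_CUBIC))
E
```

```text
clock: 4.83
eef_pos: [0.4715, 0.2415, 0.012]
eef_rot: [2.765, 1.491, 0.008]
force: [-2.7, -1.1, 19.1]
opening: -0.001
grip_force: 9.6
```

View pics/t2.png

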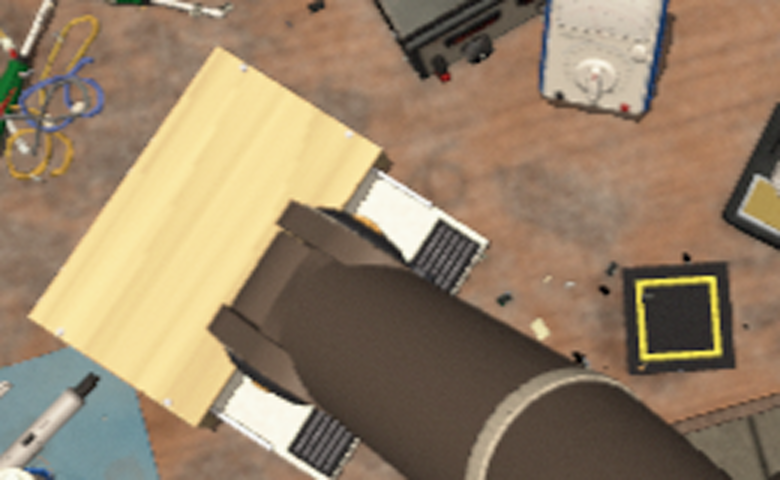

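The leaf follows; about 55 mm of it is out. I'll keep dragging.

```bash
python3 -m jog '[[[-0.5,0,0],0,0],[[-0.9,0,0],0,0],[[-0.9,0,0],0,0],[[-0.9,0,0],0,0],[[-0.9,0,0],0,0],[[-0.9,0,0],0,0],[[-0.9,0,0],0,0],[[-0.9,0,0],0,0],[[-0.9,0,0],0,0],[[-0.7,0,0],0,0],[[0,0,0],0,0]]';python3 -m jog '[[[-0.4,0,0],0,0],[[-0.4,0,0],0,0],[[-0.3,0,0],0,0],[[0,0,0],0,0]]'
```

```text
clock: 5.8
eef_pos: [0.426, 0.1715, 0.0119]
eef_rot: [2.765, 1.49, 0.01]
force: [-2.8, -0.2, 26.1]
opening: 0.003
grip_force: 12.9
clock: 6.13
eef_pos: [0.4221, 0.1651, 0.012]
eef_rot: [-2.763, -1.492, -0.018]
force: [2.9, 5.9, 15.5]
opening: -0.003
grip_force: 7.8
```

The stop is reached: the drag force jumped after 147 mm. I'll lift, clear the view and measure the tins.

```bash
python3 -m jog '[[[0,0,-1],0,0],[[0,0,-3],0,0],[[0,0,-4],0,0],[[0,0,-4],0,0],[[-1,3,-2],0,6],[[-2,3,0],0,6],[[-2,3,0],0,6],[[-2,3,0],0,6],[[-2,3,0],0,6],[[-2,3,0],0,6],[[-2,3,0],0,6],[[-2,3,0],0,6]]'
python3 - <<'E'
from h import *
d=grab('top','tfull.png');im=d['color'];cv2.imwrite('pics/t3.png',cv2.resize(im[150:330,120:340],None,fx=3,fy=3,interpolation=cv2.INTER_CUBIC))
H,S,V=cv2.split(cv2.cvtColor(im,cv2.COLOR_BGR2HSV))
roi=np.zeros(H.shape,bool);roi[190:310,150:290]=1
m=roi&((H<10)|(H>170))&(S>130)&(V>100)
for c in cv2.findContours(m.astype('uint8'),0,1)[0]:
    if cv2.contourArea(c)<20: continue
    (u,v),r=cv2.minEnclosingCircle(c);x,y,w,h=cv2.boundingRect(c)
    print(cv2.contourArea(c),round(u,1),round(v,1),r,ray(d,u,v,.031)[:2].round(4),x,y,w,h)
E
```

```text
clock: 7.13
eef_pos: [0.5357, -0.098, 0.1498]
eef_rot: [2.766, 1.49, -0.001]
force: [-0.2, 0.5, 0.5]
opening: 0.703
grip_force: 0.0
135.5 200.5 288.5 7.106435298919678 [0.4134 0.263 ] 194 282 14 14
127.5 225.9 250.1 6.8850836753845215 [0.5057 0.202 ] 220 244 13 14
124.0 202.0 236.0 6.708303928375244 [0.5414 0.261 ] 196 230 13 13
```

View pics/t3.png

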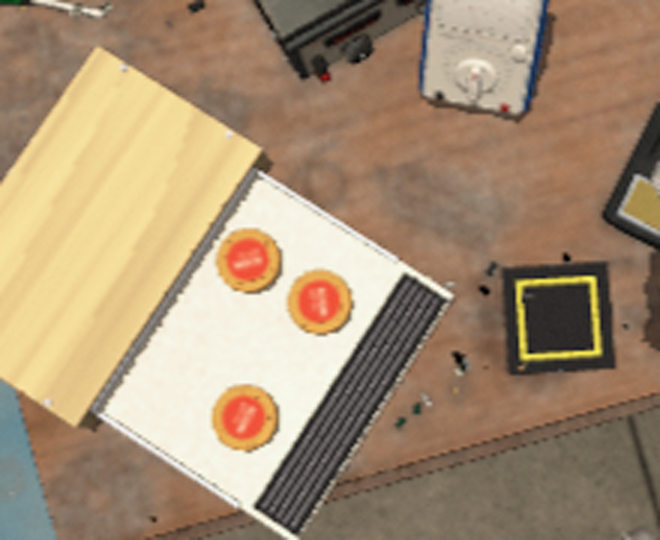

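There are three tins, with lids at (248,262), (321,301) and (244,417) in the crop. The leaf is fully out, and I'll take the nearest tin first.

```bash
python3 go.py 0.5057 0.202 0.08 57
```

```text
t 7.1833 at [ 0.5379 -0.1064  0.1494] yaw 56.2 roll -0.014 shift [ 24.13 -19.52   6.82] len 31.8 F [ 3.4 -7.8  1. ] j7 [ 0.55 -0.74] tilt [ 0.001 -0.004 -1.   ]
```

```bash
python3 -m jog '[[[2.6,-2.1,0],0,7],[[2.6,-2.1,0],-0.01,7],[[2.6,-2.1,0],0,7],[[2.6,-2.1,0],0,7],[[2.6,-2.1,0],0,7],[[2.6,-2.1,1],0,7],[[2.6,-2.1,1],0,7],[[2.6,-2.1,1],0,7],[[2.6,-2.1,1],0,7],[[0,0,1],0,7],[[0,0,1],0,7],[[0,0,0],0,7]]';python3 go.py 0.5057 0.202 0.015 57
```

```text
clock: 8.18
eef_pos: [0.5029, 0.202, 0.0875]
eef_rot: [2.757, 1.505, -0.006]
force: [0.4, -0.1, -0.8]
opening: 0.818
grip_force: 0.0
t 8.1833 at [0.5029 0.202  0.0875] yaw 57.3 roll 0.005 shift [0.18 0.24 7.25] len 7.3 F [ 0.4 -0.1 -0.8] j7 [-0.01 -1.39] tilt [-0.003 -0.002 -1.   ]
```

```bash
python3 -m jog '[[[0.2,0.2,2],0,7],[[0,0,2],0,7],[[0,0,2],0,7],[[0,0,1.2],0,7],[[0,0,0],0,7],[[0,0,0],0,4.5],[[0,0,0],0,4.5],[[0,0,0],0,4.5],[[0,0,0],0,4.5],[[0,0,0],0,4.5],[[0,0,0],0,4.5]]';python3 go.py 0.5057 0.202 0.015 57
```

```text
clock: 9.1
eef_pos: [0.5081, 0.2039, 0.0187]
eef_rot: [2.758, 1.504, 0.003]
force: [-1.0, -1.1, 6.6]
opening: 0.594
grip_force: 62.8
t 9.1 at [0.5081 0.2039 0.0187] yaw 57.2 roll 0.004 shift [-0.29 -0.1   0.36] len 0.5 F [-1.  -1.1  6.6] j7 [-0.06 -1.47] tilt [ 0.002  0.    -1.   ]
```

```bash
python3 -m jog '[[[0,0,-1],0,4.5],[[0,0,-2],0,4.5],[[0,0,-2.5],0,4.5],[[0,0,-2],0,4.5],[[0,0,-0.5],0,4.5],[[0,0,0],0,4.5]]';python3 go.py 0.4923 0.0047 0.06 57
python3 - <<'E'
from h import *
d=grab('scene');cv2.imwrite('pics/s2.png',cv2.resize(d['color'][180:320,140:370],None,fx=3.4,fy=3.4,interpolation=cv2.INTER_CUBIC))
E
```

```text
clock: 9.6
eef_pos: [0.5081, 0.204, 0.0993]
eef_rot: [2.757, 1.504, 0.005]
force: [0.2, 0.2, -1.9]
opening: 0.59
grip_force: 62.5
t 9.6 at [0.5081 0.204  0.0993] yaw 57.2 roll 0.004 shift [-17.59   9.52   3.91] len 20.4 F [ 0.2  0.2 -1.9] j7 [ 0.   -1.38] tilt [ 0.003  0.001 -1.   ]
```

View pics/s2.png

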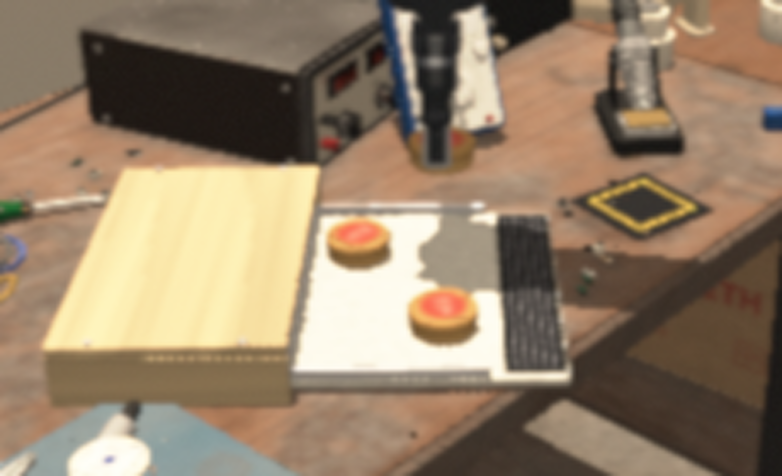

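The tin is held level, at (440,150) in the crop. It sits about 3 mm behind the TCP along the tool's x, so I'll allow for that when placing.

```bash
python3 -m jog '[[[-1.5,0.8,0],0,4.5],[[-3,1.6,0],0,4.5],[[-3,1.6,0],0,4.5],[[-3,1.6,0],0,4.5],[[-3,1.6,0],0,4.5],[[-2.5,1.5,0.5],0,4.5],[[-1.3,0.8,1],0,4.5],[[0,0,1],0,4.5],[[0,0,1],0,4.5],[[0,0,0],0,4.5]]';python3 go.py 0.4939 0.0071 0.0105 57
```

```text
clock: 10.48
eef_pos: [0.4917, 0.0081, 0.0598]
eef_rot: [-2.754, -1.505, 0.004]
force: [-0.6, 0.1, -0.8]
opening: 0.586
grip_force: 62.4
t 10.4833 at [0.4917 0.0081 0.0598] yaw 57.3 roll 0.005 shift [0.04 0.25 4.92] len 4.9 F [-0.6  0.1 -0.8] j7 [ 0.35 -1.05] tilt [-0.004  0.001 -1.   ]
```

```bash
python3 -m jog '[[[0.04,0.25,1],0,4.5],[[0,0,1.5],0,4.5],[[0,0,1.5],0,4.5],[[0,0,0.7],0,4.5],[[0,0,0],0,4.5],[[0,0,0],0,4.5]]';python3 go.py 0.4939 0.0071 0.0087 57
```

```text
clock: 10.98
eef_pos: [0.4956, 0.0068, 0.0151]
eef_rot: [-2.756, -1.507, 0.001]
force: [0.3, -0.3, -0.7]
opening: 0.59
grip_force: 62.5
t 10.9833 at [0.4956 0.0068 0.0151] yaw 57.3 roll 0.006 shift [-0.07 -0.16  0.64] len 0.7 F [ 0.3 -0.3 -0.7] j7 [ 0.3  -1.11] tilt [-0.001  0.    -1.   ]
```

```bash
python3 -m jog '[[[-0.07,-0.15,0.3],0,4.5],[[0,0,0.2],0,4.5],[[0,0,0],0,4.5]]';python3 -m jog '[[[0,0,0.15],0,4.5],[[0,0,0],0,4.5]]';python3 go.py 0.4939 0.0071 0.0087 57
```

```text
clock: 11.23
eef_pos: [0.494, 0.006, 0.0104]
eef_rot: [2.758, 1.504, 0.001]
force: [0.5, -0.0, -1.0]
opening: 0.592
grip_force: 62.5
clock: 11.4
eef_pos: [0.4941, 0.0059, 0.0089]
eef_rot: [2.758, 1.504, 0.001]
force: [0.2, 0.1, -2.0]
opening: 0.588
grip_force: 62.5
t 11.4 at [0.4941 0.0059 0.0089] yaw 57.2 roll 0.004 shift [ 0.09 -0.09  0.02] len 0.1 F [ 0.2  0.1 -2. ] j7 [ 0.3  -1.12] tilt [ 0. -0. -1.]
```

```bash
python3 -m jog '[[[0.08,-0.08,0.1],0,4.5],[[0,0,0],0,4.5]]';python3 -m jog '[[[0,0,0.1],0,4.5],[[0,0,0],0,4.5]]'
```

```text
clock: 11.57
eef_pos: [0.4941, 0.0061, 0.0086]
eef_rot: [2.757, 1.502, -0.0]
force: [-1.6, -3.3, 9.2]
opening: 0.587
grip_force: 63.6
clock: 11.73
eef_pos: [0.4942, 0.0061, 0.0085]
eef_rot: [2.756, 1.502, -0.001]
force: [-6.0, -4.0, 23.1]
opening: 0.592
grip_force: 64.6
```

```bash
python3 -m jog '[[[0,0,-0.15],0,4.5],[[0,0,0],0,5.8],[[0,0,0],0,6.4],[[0,0,0],0,7],[[0,0,0],0,7],[[0,0,0],0,7],[[0,0,-1],0,7],[[0,0,-2],0,7],[[0,0,-3],0,7],[[0,0,-3],0,7],[[0,0,0],0,7]]';python3 go.py 0.5414 0.261 0.1 57
```

```text
clock: 12.65
eef_pos: [0.4967, 0.0079, 0.1036]
eef_rot: [2.754, 1.503, 0.01]
force: [1.8, 0.0, -0.0]
opening: 0.82
grip_force: 0.0
t 12.65 at [0.4967 0.0079 0.1036] yaw 57.3 roll 0.004 shift [ 23.66 -10.04   0.39] len 25.7 F [ 1.8  0.  -0. ] j7 [ 0.39 -1.  ] tilt [ 0.007  0.    -1.   ]
```

```bash
python3 -m jog '[[[1.5,-0.6,0],0,7],[[2.8,-1.2,0],0,7],[[2.8,-1.2,0],0,7],[[2.8,-1.2,0],0,7],[[2.8,-1.2,0],0,7],[[2.8,-1.2,0],0,7],[[2.8,-1.2,0],0,7],[[2.8,-1.2,0],0,7],[[2.4,-1,0],0,7],[[0,0,0],0,7],[[0,0,0],0,7]]';python3 go.py 0.5414 0.261 0.0175 57
python3 - <<'E'
from h import *
d=grab('top');im=d['color']
H,S,V=cv2.split(cv2.cvtColor(im,cv2.COLOR_BGR2HSV))
roi=np.zeros(H.shape,bool);roi[230:280,280:330]=1
m=roi&((H<10)|(H>170))&(S>130)&(V>100)
for c in cv2.findContours(m.astype('uint8'),0,1)[0]:
    if cv2.contourArea(c)<20: continue
    (u,v),r=cv2.minEnclosingCircle(c);print(u,v,r,ray(d,u,v,.021)[:2].round(4))
E
```

```text
clock: 13.57
eef_pos: [0.5362, 0.2608, 0.0984]
eef_rot: [-2.755, -1.509, -0.0]
force: [-0.0, -1.2, -0.4]
opening: 0.819
grip_force: 0.0
t 13.5667 at [0.5362 0.2608 0.0984] yaw 57.4 roll 0.007 shift [0.3  0.43 8.09] len 8.1 F [-0.  -1.2 -0.4] j7 [-0.1  -1.44] tilt [-0.     0.001 -1.   ]
306.3529357910156 254.11764526367188 6.976337432861328 [0.4944 0.0042]
```

```bash
python3 -m jog '[[[0.3,0.43,1],0.007,7],[[0,0,2],0,7],[[0,0,2],0,7],[[0,0,2],0,7],[[0,0,1],0,7],[[0,0,0],0,7],[[0,0,0],0,7]]';python3 go.py 0.5414 0.261 0.0185 57
```

```text
clock: 14.2
eef_pos: [0.5421, 0.2581, 0.0179]
eef_rot: [2.764, 1.493, -0.002]
force: [0.6, 0.5, 0.2]
opening: 0.82
grip_force: 0.0
t 14.2 at [0.5421 0.2581 0.0179] yaw 56.8 roll -0.004 shift [ 0.2  -0.22 -0.06] len 0.3 F [0.6 0.5 0.2] j7 [-0.14 -1.51] tilt [-0.001 -0.001 -1.   ]
```

```bash
python3 -m jog '[[[0.2,-0.2,-0.05],0,7],[[0,0,0],0,7],[[0,0,0],0,4.5],[[0,0,0],0,4.5],[[0,0,0],0,4.5],[[0,0,0],0,4.5],[[0,0,0],0,4.5],[[0,0,0],0,4.5]]';python3 go.py 0.5414 0.261 0.0185 57;python3 -m jog '[[[0,0,-1],0,4.5],[[0,0,-2],0,4.5],[[0,0,-3],0,4.5],[[0,0,-2],0,4.5],[[0,0,0],0,4.5]]'; python3 go.py 0.4935 0.004 0.08 57
```

```text
clock: 14.87
eef_pos: [0.5423, 0.2626, 0.0204]
eef_rot: [2.763, 1.495, 0.004]
force: [-0.8, -0.3, 7.9]
opening: 0.587
grip_force: 60.7
t 14.8667 at [0.5423 0.2626 0.0204] yaw 56.8 roll -0.003 shift [-0.19  0.01  0.19] len 0.3 F [-0.8 -0.3  7.9] j7 [-0.14 -1.51] tilt [ 0.002  0.001 -1.   ]
clock: 15.28
eef_pos: [0.5437, 0.2634, 0.104]
eef_rot: [2.763, 1.495, 0.011]
force: [1.2, 1.0, -0.9]
opening: 0.589
grip_force: 62.3
t 15.2833 at [0.5437 0.2634 0.104 ] yaw 56.8 roll -0.003 shift [-24.5    9.91   2.29] len 26.5 F [ 1.2  1.  -0.9] j7 [-0.1  -1.45] tilt [ 0.006  0.003 -1.   ]
```

```bash
python3 -m jog '[[[-1.5,0.6,0],0,4.5],[[-2.8,1.15,0],0,4.5],[[-2.8,1.15,0],0,4.5],[[-2.8,1.15,0],0,4.5],[[-2.8,1.15,0],0,4.5],[[-2.8,1.15,0],0,4.5],[[-2.8,1.15,0],0,4.5],[[-2.8,1.15,0],0,4.5],[[-2.2,0.9,1],0,4.5],[[-1,0.35,1],0,4.5],[[0,0,1],0,4.5],[[0,0,0],0,4.5]]';python3 go.py 0.4945 0.0056 0.034 57
```

```text
clock: 16.28
eef_pos: [0.4903, 0.0044, 0.067]
eef_rot: [-2.762, -1.493, 0.003]
force: [0.1, 0.4, -1.5]
opening: 0.588
grip_force: 62.3
t 16.2833 at [0.4903 0.0044 0.067 ] yaw 56.8 roll -0.004 shift [0.33 0.3  3.3 ] len 3.3 F [ 0.1  0.4 -1.5] j7 [ 0.37 -1.05] tilt [-0.003  0.001 -1.   ]
```

```bash
python3 -m jog '[[[0.3,0.3,1],0,4.5],[[0,0,1],0,4.5],[[0,0,1],0,4.5],[[0,0,0],0,4.5],[[0,0,0],0,4.5]]';python3 go.py 0.4945 0.0056 0.0295 57
```

```text
clock: 16.7
eef_pos: [0.495, 0.006, 0.0379]
eef_rot: [-2.761, -1.496, 0.002]
force: [-0.8, 0.0, -1.5]
opening: 0.591
grip_force: 62.4
t 16.7 at [0.495  0.006  0.0379] yaw 56.9 roll -0.001 shift [-0.05 -0.02  0.84] len 0.8 F [-0.8  0.  -1.5] j7 [ 0.33 -1.09] tilt [-0.002  0.    -1.   ]
```

```bash
python3 -m jog '[[[-0.05,0,0.4],0,4.5],[[0,0,0.3],0,4.5],[[0,0,0],0,4.5]]';python3 -m jog '[[[0,0,0.15],0,4.5],[[0,0,0],0,4.5]]';python3 -m jog '[[[0,0,0.1],0,4.5],[[0,0,0],0,4.5]]'
```

```text
clock: 16.95
eef_pos: [0.4951, 0.0046, 0.0315]
eef_rot: [2.763, 1.495, -0.0]
force: [0.3, -1.3, -1.9]
opening: 0.584
grip_force: 62.4
clock: 17.12
eef_pos: [0.4953, 0.0045, 0.0303]
eef_rot: [2.763, 1.495, 0.0]
force: [-0.4, -0.5, -1.3]
opening: 0.588
grip_force: 62.4
clock: 17.28
eef_pos: [0.4955, 0.0046, 0.0298]
eef_rot: [2.763, 1.494, 0.0]
force: [-2.6, 1.0, 4.2]
opening: 0.586
grip_force: 63.2
```

```bash
python3 -m jog '[[[0,-0.12,-0.15],0,4.5],[[0,0,0],0,4.5],[[0,0,0.15],0,4.5],[[0,0,0],0,4.5]]';python3 -m jog '[[[0,0,0],0,5.8],[[0,0,0],0,6.4],[[0,0,0],0,7],[[0,0,0],0,7],[[0,0,-1],0,7],[[0,0,-2],0,7],[[0,0,-2.5],0,7],[[0,0,-2.5],0,7],[[0,0,0],0,7]]';python3 go.py 0.4134 0.263 0.11 57
```

```text
clock: 17.62
eef_pos: [0.4945, 0.0054, 0.0297]
eef_rot: [2.763, 1.495, 0.001]
force: [-2.1, 0.3, 8.6]
opening: 0.585
grip_force: 63.5
clock: 18.37
eef_pos: [0.4969, 0.0059, 0.114]
eef_rot: [2.76, 1.494, 0.009]
force: [1.3, 0.8, 0.9]
opening: 0.817
grip_force: 0.0
t 18.3667 at [0.4969 0.0059 0.114 ] yaw 56.8 roll -0.003 shift [ 17.01 -21.     0.34] len 27.0 F [1.3 0.8 0.9] j7 [ 0.4 -1. ] tilt [ 0.007 -0.    -1.   ]
```

```bash
python3 -m jog '[[[0.9,-1,0],0,7],[[1.9,-2.35,0],0,7],[[1.9,-2.35,0],0,7],[[1.9,-2.35,0],0,7],[[1.9,-2.35,0],0,7],[[1.9,-2.35,0],0,7],[[1.9,-2.35,0],0,7],[[1.9,-2.35,0],0,7],[[1.9,-2.35,0],0,7],[[1,-1.2,1],0,7],[[0,0,0],0,7],[[0,0,0],0,7]]';python3 go.py 0.4134 0.263 0.0175 57
python3 - <<'E'
from h import *
d=grab('top');im=d['color']
H,S,V=cv2.split(cv2.cvtColor(im,cv2.COLOR_BGR2HSV))
roi=np.zeros(H.shape,bool);roi[230:280,280:330]=1
m=roi&((H<10)|(H>170))&(S>130)&(V>100)
for c in cv2.findContours(m.astype('uint8'),0,1)[0]:
    if cv2.contourArea(c)<20: continue
    (u,v),r=cv2.minEnclosingCircle(c);print(u,v,r,ray(d,u,v,.040)[:2].round(4))
cv2.imwrite('pics/t5.png',cv2.resize(im[150:330,120:460],None,fx=2.3,fy=2.3,interpolation=cv2.INTER_CUBIC))
E
```

```text
clock: 19.37
eef_pos: [0.4113, 0.2639, 0.0991]
eef_rot: [-2.761, -1.498, 0.002]
force: [0.5, -0.9, -0.0]
opening: 0.824
grip_force: 0.0
t 19.3667 at [0.4113 0.2639 0.0991] yaw 57.0 roll -0.0 shift [0.05 0.23 8.16] len 8.2 F [ 0.5 -0.9 -0. ] j7 [-0.12 -1.6 ] tilt [-0.001 -0.    -1.   ]
307.1190490722656 253.26190185546875 6.995804786682129 [0.4947 0.0035]
```

View pics/t5.png

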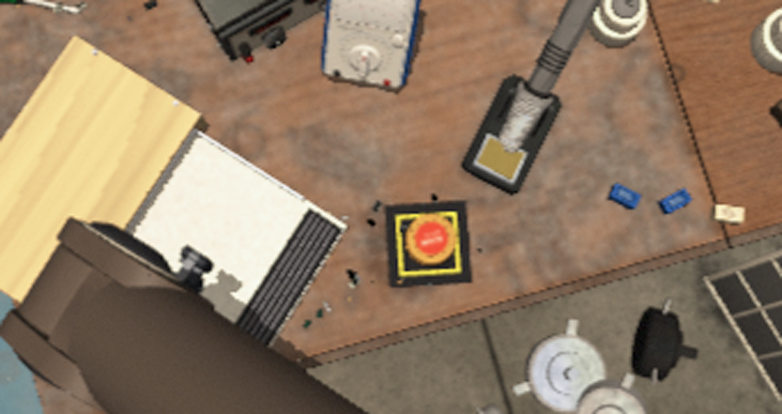

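Two tins are stacked at (432,238) in the crop; top-tin centre agrees with the first tin's within about 1 mm. The relays haven't moved. Next is the third tin.

```bash
python3 -m jog '[[[0,0.2,1],0,7],[[0,0,2],0,7],[[0,0,2],0,7],[[0,0,2],0,7],[[0,0,1.1],0,7],[[0,0,0],0,7],[[0,0,0],0,7]]';python3 go.py 0.4134 0.263 0.0185 57
```

```text
clock: 20.0
eef_pos: [0.4138, 0.2615, 0.018]
eef_rot: [2.764, 1.494, -0.002]
force: [-0.1, 0.2, -0.5]
opening: 0.819
grip_force: 0.0
t 20.0 at [0.4138 0.2615 0.018 ] yaw 56.8 roll -0.004 shift [ 0.1  -0.11 -0.05] len 0.2 F [-0.1  0.2 -0.5] j7 [-0.2  -1.71] tilt [-0.001 -0.001 -1.   ]
```

```bash
python3 -m jog '[[[0.1,-0.1,-0.05],0,7],[[0,0,0],0,7],[[0,0,0],0,4.5],[[0,0,0],0,4.5],[[0,0,0],0,4.5],[[0,0,0],0,4.5],[[0,0,0],0,4.5],[[0,0,0],0,4.5]]';python3 go.py 0.4134 0.263 0.0185 57;python3 -m jog '[[[0,0,-1],0,4.5],[[0,0,-2],0,4.5],[[0,0,-3],0,4.5],[[0,0,-3],0,4.5],[[0,0,0],0,4.5]]'; python3 go.py 0.4935 0.0038 0.09 57
```

```text
clock: 20.67
eef_pos: [0.4144, 0.2645, 0.0203]
eef_rot: [2.763, 1.495, 0.004]
force: [-0.6, -0.3, 12.0]
opening: 0.585
grip_force: 60.3
t 20.6667 at [0.4144 0.2645 0.0203] yaw 56.8 roll -0.003 shift [-0.18 -0.    0.18] len 0.3 F [-0.6 -0.3 12. ] j7 [-0.2  -1.71] tilt [ 0.003  0.001 -1.   ]
clock: 21.08
eef_pos: [0.4156, 0.2658, 0.1142]
eef_rot: [-2.763, -1.495, -0.012]
force: [0.7, 0.1, 0.0]
opening: 0.593
grip_force: 62.3
t 21.0833 at [0.4156 0.2658 0.1142] yaw 56.9 roll -0.003 shift [-17.74  20.8    2.37] len 27.4 F [0.7 0.1 0. ] j7 [-0.11 -1.58] tilt [ 0.007  0.004 -1.   ]
```

```bash
python3 -m jog '[[[-1,1.2,0],0,4.5],[[-2,2.4,0],0,4.5],[[-2,2.4,0],0,4.5],[[-2,2.4,0],0,4.5],[[-2,2.4,0],0,4.5],[[-2,2.4,0],0,4.5],[[-2,2.4,0],0,4.5],[[-2,2.4,0],0,4.5],[[-1.7,2,0],0,4.5],[[-0.8,0.8,1],0,4.5],[[0,0,1],0,4.5],[[0,0,0],0,4.5]]';python3 go.py 0.4945 0.0055 0.053 57
```

```text
clock: 22.08
eef_pos: [0.4902, 0.0035, 0.0869]
eef_rot: [-2.762, -1.493, 0.004]
force: [-0.7, 0.1, -0.8]
opening: 0.589
grip_force: 62.3
t 22.0833 at [0.4902 0.0035 0.0869] yaw 56.8 roll -0.004 shift [0.41 0.25 3.39] len 3.4 F [-0.7  0.1 -0.8] j7 [ 0.39 -1.02] tilt [-0.003  0.001 -1.   ]
```

```bash
python3 -m jog '[[[0.4,0.2,1],0,4.5],[[0,0,1],0,4.5],[[0,0,1],0,4.5],[[0,0,0.3],0,4.5],[[0,0,0],0,4.5],[[0,0,0],0,4.5]]';python3 go.py 0.4945 0.0055 0.0485 57
```

```text
clock: 22.58
eef_pos: [0.4955, 0.0062, 0.0555]
eef_rot: [-2.762, -1.496, 0.001]
force: [0.6, -0.1, -1.1]
opening: 0.588
grip_force: 62.3
t 22.5833 at [0.4955 0.0062 0.0555] yaw 56.9 roll -0.002 shift [-0.11 -0.04  0.7 ] len 0.7 F [ 0.6 -0.1 -1.1] j7 [ 0.35 -1.07] tilt [-0.001  0.    -1.   ]
```

```bash
python3 -m jog '[[[-0.05,-0.05,0.3],0,4.5],[[0,0,0.2],0,4.5],[[0,0,0],0,4.5],[[0,0,0],0,4.5]]';python3 go.py 0.4945 0.0055 0.0485 57
```

```text
clock: 22.92
eef_pos: [0.495, 0.0054, 0.0509]
eef_rot: [2.763, 1.495, 0.0]
force: [0.4, -0.2, -0.1]
opening: 0.591
grip_force: 62.3
t 22.9167 at [0.495  0.0054 0.0509] yaw 56.8 roll -0.003 shift [-0.02 -0.05  0.24] len 0.2 F [ 0.4 -0.2 -0.1] j7 [ 0.35 -1.08] tilt [ 0. -0. -1.]
```

```bash
python3 -m jog '[[[0,-0.05,0.15],0,4.5],[[0,0,0.05],0,4.5],[[0,0,0],0,4.5]]';python3 -m jog '[[[0,0,0.1],0,4.5],[[0,0,0],0,4.5]]'
```

```text
clock: 23.17
eef_pos: [0.4947, 0.0057, 0.049]
eef_rot: [2.763, 1.495, 0.0]
force: [-0.7, 0.3, 0.7]
opening: 0.587
grip_force: 62.9
clock: 23.33
eef_pos: [0.4947, 0.0057, 0.0488]
eef_rot: [2.762, 1.494, -0.0]
force: [-4.3, -0.4, 15.1]
opening: 0.593
grip_force: 64.1
```

```bash
python3 -m jog '[[[0,0,-0.08],0,4.5],[[0,0,0],0,5.8],[[0,0,0],0,6.4],[[0,0,0],0,7],[[0,0,0],0,7],[[0,0,-1],0,7],[[0,0,-2],0,7],[[0,0,-2.5],0,7],[[0,0,-2.5],0,7],[[-1,2,-1],0,7],[[-1,2,-1],0,7],[[0,0,0],0,7]]'; python3 -m jog '[[[-2,3,0],0,5],[[-2,3,0],0,5],[[-2,3,0],0,5],[[0,0,0],0,5]]'
cat > rel.py <<'E'
from h import *
import sys
d=grab('top');im=d['color'];H,S,V=cv2.split(cv2.cvtColor(im,cv2.COLOR_BGR2HSV))
def rel(roi,z):
    for n,m in(('blue',(H>100)&(H<130)&(S>120)),('cream',(V>150)&(S<110))):
        for c in cv2.findContours((m&roi).astype('uint8'),0,1)[0]:
            if not 25<cv2.contourArea(c)<150: continue
            b=cv2.minAreaRect(c);P=np.array([ray(d,*p,z)[:2] for p in cv2.boxPoints(b)])
            e=max(P[1]-P[0],P[2]-P[1],key=np.linalg.norm)
            print(n,cv2.contourArea(c),np.round(b[0]),ray(d,*b[0],z)[:2].round(4),'long axis deg',np.degrees(np.arctan2(e[1],e[0]))%180)
E
python3 - <<'E'
from rel import *
roi=np.zeros(H.shape,bool);roi[215:255,360:460]=1;rel(roi,.02)
roi[:]=0;roi[230:280,280:330]=1
m=roi&((H<10)|(H>170))&(S>130)&(V>100)
for c in cv2.findContours(m.astype('uint8'),0,1)[0]:
    if cv2.contourArea(c)>20: (u,v),r=cv2.minEnclosingCircle(c);print(u,v,r,ray(d,u,v,.059)[:2].round(4))
s=grab('scene')['color']
cv2.imwrite('pics/c6.png',np.vstack([cv2.resize(im[200:300,270:470],None,fx=3,fy=3,interpolation=cv2.INTER_CUBIC),cv2.resize(s[190:290,260:460],None,fx=3,fy=3,interpolation=cv2.INTER_CUBIC)]))
E
```

```text
clock: 24.33
eef_pos: [0.5201, -0.0369, 0.1513]
eef_rot: [2.763, 1.487, 0.005]
force: [-0.7, -0.6, 0.2]
opening: 0.82
grip_force: 0.0
clock: 24.67
eef_pos: [0.561, -0.1405, 0.1486]
eef_rot: [2.767, 1.482, -0.001]
force: [-1.0, -0.5, 0.1]
opening: 0.59
grip_force: 0.0
blue 66.5 [391. 235.] [ 0.5389 -0.2074] long axis deg 62.05507443813016
307.5 252.40908813476562 7.049217700958252 [0.4951 0.0038]
```

View pics/c6.png

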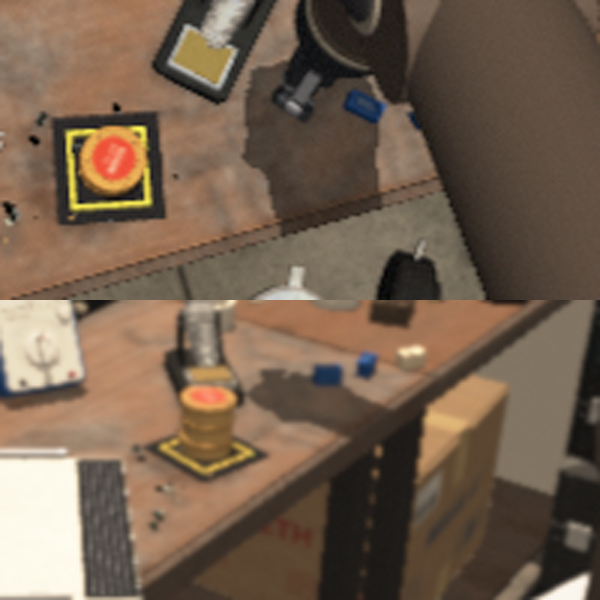

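The column stands straight at (113,155) in the top half. All three relays are where they were, so I'll fetch the nearest blue one.

```bash
python3 go.py 0.5389 -0.2074 0.07 62
```

```text
t 24.7667 at [ 0.5595 -0.1337  0.1485] yaw 56.6 roll -0.093 shift [-7.48  1.65  7.84] len 11.0 F [ 0.1  0.7 -0.3] j7 [ 0.6  -0.71] tilt [-0.001  0.001 -1.   ]
```

```bash
python3 -m jog '[[[0,0,0],-0.093,4],[[-2.5,0.55,1.5],0,4],[[-2.5,0.55,2],0,4],[[-2.5,0.55,2],0,4],[[0,0,1.5],0,4],[[0,0,1],0,4],[[0,0,0],0,4],[[0,0,0],0,4]]';python3 go.py 0.5389 -0.2074 0.006 62
```

```text
clock: 25.43
eef_pos: [0.5396, -0.2041, 0.0689]
eef_rot: [-2.688, -1.625, -0.001]
force: [-0.0, -0.7, 0.5]
opening: 0.465
grip_force: 0.0
t 25.4333 at [ 0.5396 -0.2041  0.0689] yaw 62.3 roll 0.005 shift [-0.34  0.1   6.29] len 6.3 F [-0.  -0.7  0.5] j7 [ 0.69 -0.55] tilt [ 0.     0.001 -1.   ]
```

```bash
python3 -m jog '[[[-0.3,0.1,1],0,4],[[0,0,2],0,4],[[0,0,2],0,4],[[0,0,1.2],0,4],[[0,0,0],0,4],[[0,0,0],0,4],[[0,0,0],0,1],[[0,0,0],0,1],[[0,0,0],0,1],[[0,0,0],0,1],[[0,0,0],0,1],[[0,0,0],0,1]]';python3 go.py 0.5389 -0.2074 0.006 62
```

```text
clock: 26.43
eef_pos: [0.5397, -0.2097, 0.008]
eef_rot: [2.689, 1.621, 0.002]
force: [-1.2, 0.0, 6.0]
opening: 0.166
grip_force: 61.0
t 26.4333 at [ 0.5397 -0.2097  0.008 ] yaw 62.2 roll 0.003 shift [ 0.16 -0.18  0.2 ] len 0.3 F [-1.2  0.   6. ] j7 [ 0.66 -0.6 ] tilt [ 0.002 -0.001 -1.   ]
```

```bash
python3 -m jog '[[[0,0,-1.5],0,1],[[0,0,-3],0,1],[[0,0,-3],0,1],[[0,0,-3],0.09,1],[[0,0,-2],0,1],[[0,0,0],0,1]]';python3 go.py 0.527 0.218 0.09 57
```

```text
clock: 26.93
eef_pos: [0.5413, -0.2101, 0.1368]
eef_rot: [2.756, 1.495, 0.008]
force: [0.9, -0.6, 1.3]
opening: 0.166
grip_force: 60.2
t 26.9333 at [ 0.5413 -0.2101  0.1368] yaw 57.0 roll -0.0 shift [ 35.12 -24.55   4.53] len 43.1 F [ 0.9 -0.6  1.3] j7 [ 0.72 -0.58] tilt [ 0.007 -0.003 -1.   ]
```

```bash
python3 -m jog '[[[1.5,-1,0],0,1],[[3,-2.1,0],0,1],[[3,-2.1,0],0,1],[[3,-2.1,0],0,1],[[3,-2.1,0],0,1],[[3,-2.1,0],0,1],[[3,-2.1,0],0,1],[[3,-2.1,0],0,1],[[3,-2.1,0],0,1],[[3,-2.1,0],0,1],[[3,-2.1,0.5],0,1],[[2,-1.4,1],0,1]]';python3 -m jog '[[[0.6,-0.4,1],0,1],[[0,0,1],0,1],[[0,0,0],0,1],[[0,0,0],0,1]]';python3 go.py 0.527 0.218 0.022 57
```

```text
clock: 27.93
eef_pos: [0.5246, 0.2033, 0.1174]
eef_rot: [-2.758, -1.503, -0.005]
force: [0.2, 0.3, 1.3]
opening: 0.167
grip_force: 60.2
clock: 28.27
eef_pos: [0.5246, 0.2038, 0.0956]
eef_rot: [2.761, 1.496, -0.004]
force: [1.0, -0.5, 0.1]
opening: 0.165
grip_force: 60.2
t 28.2667 at [0.5246 0.2038 0.0956] yaw 56.9 roll -0.002 shift [ 1.35 -0.57  7.35] len 7.5 F [ 1.  -0.5  0.1] j7 [ 0.01 -1.39] tilt [-0.002 -0.002 -1.   ]
```

```bash
python3 -m jog '[[[1.3,-0.5,1],0,1],[[0,0,2],0,1],[[0,0,2],0,1],[[0,0,1.5],0,1],[[0,0,0.7],0,1],[[0,0,0],0,1],[[0,0,0.1],0,1],[[0,0,0.1],0,1],[[0,0,0],0,1]]'
```

```text
clock: 29.02
eef_pos: [0.5284, 0.2197, 0.0235]
eef_rot: [2.761, 1.498, 0.002]
force: [0.5, 0.1, -0.1]
opening: 0.17
grip_force: 60.2
```

```bash
python3 -m jog '[[[0,0,0.2],0,1],[[0,0,0],0,1]]';python3 -m jog '[[[0,0,0.15],0,1],[[0,0,0],0,1]]'
```

```text
clock: 29.18
eef_pos: [0.5279, 0.2197, 0.0209]
eef_rot: [2.761, 1.499, 0.001]
force: [0.1, -0.5, -0.4]
opening: 0.172
grip_force: 60.2
clock: 29.35
eef_pos: [0.5283, 0.2204, 0.02]
eef_rot: [2.761, 1.499, 0.003]
force: [-2.1, 0.1, 6.4]
opening: 0.17
grip_force: 60.9
```

```bash
python3 -m jog '[[[0,0,-0.05],0,4],[[0,0,0],0,4],[[0,0,0],0,4],[[0,0,-1],0,4],[[0,0,-3],0,4],[[0,0,-3],0,4],[[0,0,-3],0,4],[[0,0,-2],0,4],[[0,0,0],0,4]]';python3 - <<'E'
from rel import *
roi=np.zeros(H.shape,bool);roi[215:258,360:470]=1;rel(roi,.02)
E
python3 go.py 0.5332 -0.2624 0.14 57
```

```text
clock: 30.1
eef_pos: [0.5297, 0.2213, 0.1448]
eef_rot: [2.76, 1.499, 0.011]
force: [0.4, -0.4, 0.6]
opening: 0.466
grip_force: 0.0
blue 61.5 [413. 237.] [ 0.5332 -0.2624] long axis deg 115.47125430940895
cream 94.0 [418. 252.] [ 0.4967 -0.2727] long axis deg 69.24772505387038
cream 72.0 [437. 242.] [ 0.5192 -0.3209] long axis deg 89.28424878062582
cream 44.5 [403. 248.] [ 0.5067 -0.2357] long axis deg 2.3943294794175642
cream 27.0 [391. 224.] [ 0.5662 -0.2091] long axis deg 95.03941158107384
cream 42.0 [362. 224.] [ 0.5682 -0.1377] long axis deg 158.03239399224606
t 30.15 at [0.529  0.2205 0.1425] yaw 57.0 roll -0.0 shift [-40.27  26.65   0.18] len 48.3 F [ 0.1 -0.1 -0.7] j7 [ 0.01 -1.37] tilt [ 0.005  0.002 -1.   ]
```

```bash
python3 -m jog '[[[-2,1.3,0],0,4],[[-3,2,0],0,4],[[-3,2,0],0,4],[[-3,2,0],0,4],[[-3,2,0],0,4],[[-3,2,0],0,4],[[-3,2,0],0,4],[[-3,2,0],0,4],[[-3,2,0],0,4],[[-3,2,0],0,4],[[-3,2,0],0,4],[[-3,2,0],0,4]]';python3 -m jog '[[[-3,2,0],0,4],[[-2,1.3,0],0,4],[[0,0,1],-0.12,4],[[0,0,1],-0.12,4],[[0,0,1],-0.12,4],[[0,0,1],-0.12,4],[[0,0,1],-0.12,4],[[0,0,1],-0.12,4],[[0,0,0],-0.12,4],[[0,0,0],-0.12,4],[[0,0,0],-0.06,4],[[0,0,0],0,4]]';python3 go.py 0.5332 -0.2624 0.006 115.5
```

```text
clock: 31.15
eef_pos: [0.5313, -0.2024, 0.1387]
eef_rot: [-2.76, -1.498, 0.002]
force: [0.7, -0.4, 0.1]
opening: 0.473
grip_force: 0.0
clock: 32.15
eef_pos: [0.532, -0.2603, 0.0783]
eef_rot: [-1.673, -2.656, -0.0]
force: [-0.7, -0.1, -0.1]
opening: 0.47
grip_force: 0.0
t 32.15 at [ 0.532  -0.2603  0.0783] yaw 115.6 roll 0.002 shift [-0.26  0.03  7.23] len 7.2 F [-0.7 -0.1 -0.1] j7 [0.92 0.36] tilt [-0.002  0.001 -1.   ]
```

```bash
python3 -m jog '[[[-0.25,0,1],0,4],[[0,0,2],0,4],[[0,0,2],0,4],[[0,0,1.5],0,4],[[0,0,0.7],0,4],[[0,0,0],0,4],[[0,0,0],0,1],[[0,0,0],0,1],[[0,0,0],0,1],[[0,0,0],0,1],[[0,0,0],0,1],[[0,0,0],0,1]]';python3 go.py 0.5332 -0.2624 0.006 115.5
```

```text
clock: 33.15
eef_pos: [0.5347, -0.2631, 0.0086]
eef_rot: [1.677, 2.654, 0.0]
force: [-1.3, 0.6, 7.0]
opening: 0.165
grip_force: 61.6
t 33.15 at [ 0.5347 -0.2631  0.0086] yaw 115.4 roll -0.001 shift [ 0.12 -0.1   0.26] len 0.3 F [-1.3  0.6  7. ] j7 [0.87 0.29] tilt [ 0.002 -0.001 -1.   ]
```

```bash
python3 -m jog '[[[0,0,-1.5],0,1],[[0,0,-3],0,1],[[0,0,-3],0.1,1],[[0,0,-3],0.12,1],[[0,0,-2],0.12,1],[[0,0,0],0.12,1],[[0,0,0],0.12,1],[[0,0,0],0.12,1],[[0,0,0],0.12,1],[[0,0,0],0.12,1],[[0,0,0],0.08,1],[[0,0,0],0,1]]';python3 go.py 0.477 0.251 0.09 57
```

```text
clock: 34.15
eef_pos: [0.534, -0.2626, 0.1337]
eef_rot: [2.763, 1.494, 0.0]
force: [-0.5, -1.1, -0.7]
opening: 0.167
grip_force: 60.9
t 34.15 at [ 0.534  -0.2626  0.1337] yaw 56.8 roll -0.003 shift [ 39.97 -32.76   4.34] len 51.9 F [-0.5 -1.1 -0.7] j7 [ 0.79 -0.49] tilt [ 0.001 -0.    -1.   ]
```

```bash
python3 -m jog '[[[1.3,-1.1,0],0,1],[[2.6,-2.15,0],0,1],[[2.7,-2.2,0],0,1],[[2.7,-2.2,0],0,1],[[2.7,-2.2,0],0,1],[[2.7,-2.2,0],0,1],[[2.7,-2.2,0],0,1],[[2.7,-2.2,0],0,1],[[2.7,-2.2,0],0,1],[[2.7,-2.2,0],0,1],[[2.7,-2.2,0],0,1],[[2.7,-2.2,0],0,1]]';python3 -m jog '[[[2.7,-2.2,0],0,1],[[2.7,-2.2,0],0,1],[[2.7,-2.2,0.5],0,1],[[2,-1.6,1],0,1],[[1,-0.8,1],0,1],[[0,0,1],0,1],[[0,0,0],0,1],[[0,0,0],0,1]]';python3 go.py 0.477 0.251 0.023 57
```

```text
clock: 35.15
eef_pos: [0.49, 0.1354, 0.1333]
eef_rot: [2.758, 1.503, 0.001]
force: [0.9, 0.2, 0.1]
opening: 0.169
grip_force: 60.9
clock: 35.82
eef_pos: [0.4754, 0.2745, 0.0972]
eef_rot: [2.76, 1.5, -0.003]
force: [0.3, -0.9, -0.3]
opening: 0.17
grip_force: 60.9
t 35.8167 at [0.4754 0.2745 0.0972] yaw 57.0 roll 0.001 shift [-1.86  1.42  7.43] len 7.8 F [ 0.3 -0.9 -0.3] j7 [-0.11 -1.55] tilt [-0.001 -0.002 -1.   ]
```

```bash
python3 -m jog '[[[-1.8,1.4,1],0,1],[[0,0,2],0,1],[[0,0,2],0,1],[[0,0,1.5],0,1],[[0,0,0.7],0,1],[[0,0,0],0,1],[[0,0,0.1],0,1],[[0,0,0],0,1]]';python3 go.py 0.477 0.251 0.0205 57;python3 -m jog '[[[0,0,0.2],0,1],[[0,0,0],0,1]]'
```

```text
clock: 36.48
eef_pos: [0.4782, 0.2532, 0.0256]
eef_rot: [2.761, 1.498, 0.002]
force: [0.8, 1.0, 0.5]
opening: 0.169
grip_force: 60.9
t 36.4833 at [0.4782 0.2532 0.0256] yaw 57.0 roll -0.0 shift [-0.25  0.02  0.51] len 0.6 F [0.8 1.  0.5] j7 [-0.13 -1.6 ] tilt [ 0.001  0.001 -1.   ]
clock: 36.65
eef_pos: [0.4779, 0.2533, 0.0232]
eef_rot: [2.761, 1.499, 0.002]
force: [0.6, 0.6, 0.3]
opening: 0.168
grip_force: 60.9
```

```bash
python3 -m jog '[[[0,0,0.2],0,1],[[0,0,0],0,1]]';python3 -m jog '[[[0,0,0.1],0,1],[[0,0,0],0,1]]'
```

```text
clock: 36.82
eef_pos: [0.4775, 0.2532, 0.0206]
eef_rot: [2.761, 1.499, 0.0]
force: [-0.3, -1.1, 0.1]
opening: 0.167
grip_force: 60.9
clock: 36.98
eef_pos: [0.478, 0.2539, 0.0206]
eef_rot: [2.761, 1.499, 0.003]
force: [-1.2, -0.1, 7.9]
opening: 0.167
grip_force: 62.0
```

```bash
python3 -m jog '[[[0,0,-0.05],0,4],[[0,0,0],0,4],[[0,0,0],0,4],[[0,0,-1],0,4],[[0,0,-3],0,4],[[0,0,-3],0,4],[[0,0,-3],0,4],[[0,0,-2],0,4],[[0,0,0],0,4]]';python3 - <<'E'
from rel import *
roi=np.zeros(H.shape,bool);roi[215:262,405:470]=1;rel(roi,.02)
cv2.imwrite('pics/t7.png',cv2.resize(im[150:330,120:470],None,fx=2.2,fy=2.2,interpolation=cv2.INTER_CUBIC))
E
python3 go.py 0.5195 -0.3209 0.14 57
```

```text
clock: 37.73
eef_pos: [0.4793, 0.2548, 0.145]
eef_rot: [2.761, 1.499, 0.011]
force: [0.5, 0.5, -0.2]
opening: 0.469
grip_force: 0.0
cream 72.0 [437. 242.] [ 0.5192 -0.3209] long axis deg 89.28424878062582
t 37.7833 at [0.4786 0.254  0.1428] yaw 57.0 roll -0.0 shift [-45.99  34.74   0.2 ] len 57.6 F [ 0.4  0.5 -0.4] j7 [-0.04 -1.48] tilt [ 0.004  0.002 -1.   ]
```

View pics/t7.png

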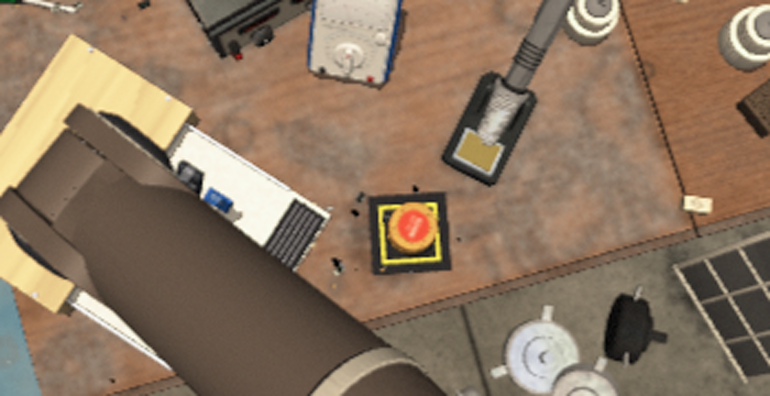

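The cream relay is still at (697,204) in the crop, and a blue relay lies on the leaf at (218,201). Now I go for the cream one.

```bash
python3 -m jog '[[[-1.4,1.1,0],0,4],[[-2.7,2.05,0],0,4],[[-2.7,2.05,0],0,4],[[-2.7,2.05,0],0,4],[[-2.7,2.05,0],0,4],[[-2.7,2.05,0],0,4],[[-2.7,2.05,0],0,4],[[-2.7,2.05,0],0,4],[[-2.7,2.05,0],0,4],[[-2.7,2.05,0],0,4],[[-2.7,2.05,0],0,4],[[-2.7,2.05,0],0,4]]';python3 -m jog '[[[-2.7,2.05,0],0,4],[[-2.7,2.05,0],0,4],[[-2.7,2.05,0],0,4],[[-2.7,2.05,0],0,4],[[-2.7,2.05,0],0,4],[[-1.4,1,0],0,4],[[0,0,1],-0.12,4],[[0,0,1],-0.12,4],[[0,0,2],-0.12,4],[[0,0,2],-0.09,4],[[0,0,0],0,4],[[0,0,0],0,4]]';python3 go.py 0.5195 -0.3209 0.006 83
```

```text
clock: 38.78
eef_pos: [0.5054, -0.1381, 0.1392]
eef_rot: [-2.76, -1.499, 0.002]
force: [0.2, 1.3, -0.2]
opening: 0.467
grip_force: 0.0
clock: 39.78
eef_pos: [0.5183, -0.322, 0.0785]
eef_rot: [-2.357, -2.071, 0.001]
force: [0.9, -0.0, 0.4]
opening: 0.471
grip_force: 0.0
t 39.7833 at [ 0.5183 -0.322   0.0785] yaw 82.6 roll -0.007 shift [0.11 0.13 7.25] len 7.3 F [ 0.9 -0.   0.4] j7 [ 0.91 -0.02] tilt [-0.003  0.003 -1.   ]
```

```bash
python3 -m jog '[[[0.1,0.1,1],0,4],[[0,0,2],0,4],[[0,0,2],0,4],[[0,0,1.5],0,4],[[0,0,0.7],0,4],[[0,0,0],0,4],[[0,0,0],0,1],[[0,0,0],0,1],[[0,0,0],0,1],[[0,0,0],0,1],[[0,0,0],0,1],[[0,0,0],0,1]]';python3 -m jog '[[[0,0,-1.5],0,1],[[0,0,-3],0,1],[[0,0,-3],0.09,1],[[0,0,-3],0.12,1],[[0,0,-2],0.12,1],[[0,0,0],0.12,1],[[0,0,0],0,1],[[0,0,0],0,1]]';python3 go.py 0.4265 0.2835 0.1 57
```

```text
clock: 40.78
eef_pos: [0.5216, -0.3221, 0.0094]
eef_rot: [2.355, 2.076, 0.001]
force: [-0.5, 0.9, 6.4]
opening: 0.164
grip_force: 61.3
clock: 41.45
eef_pos: [0.5204, -0.3218, 0.1339]
eef_rot: [2.757, 1.504, -0.001]
force: [0.0, -0.4, -0.7]
opening: 0.164
grip_force: 60.5
t 41.45 at [ 0.5204 -0.3218  0.1339] yaw 57.2 roll 0.004 shift [ 45.65 -40.85   3.33] len 61.3 F [ 0.  -0.4 -0.7] j7 [ 0.86 -0.37] tilt [ 0.    -0.001 -1.   ]
```

```bash
python3 -m jog '[[[1.2,-1.1,0],0,1],[[2.5,-2.25,0],0,1],[[2.5,-2.25,0],0,1],[[2.5,-2.25,0],0,1],[[2.5,-2.25,0],0,1],[[2.5,-2.25,0],0,1],[[2.5,-2.25,0],0,1],[[2.5,-2.25,0],0,1],[[2.5,-2.25,0],0,1],[[2.5,-2.25,0],0,1],[[2.5,-2.25,0],0,1],[[2.5,-2.25,0],0,1]]';python3 -m jog '[[[2.5,-2.25,0],0,1],[[2.5,-2.25,0],0,1],[[2.5,-2.25,0],0,1],[[2.5,-2.25,0],0,1],[[2.5,-2.25,0],0,1],[[1.2,-1.1,1],0,1],[[0,0,1],0,1],[[0,0,1],0,1],[[0,0,0],0,1],[[0,0,0],0,1]]';python3 go.py 0.4265 0.2835 0.024 57
```

```text
clock: 42.45
eef_pos: [0.4589, 0.061, 0.1325]
eef_rot: [-2.757, -1.505, 0.002]
force: [0.3, 0.4, 0.0]
opening: 0.17
grip_force: 60.5
clock: 43.28
eef_pos: [0.4308, 0.2401, 0.102]
eef_rot: [2.761, 1.499, -0.005]
force: [-0.2, -0.7, 0.9]
opening: 0.163
grip_force: 60.5
t 43.2833 at [0.4308 0.2401 0.102 ] yaw 57.0 roll -0.0 shift [ 3.43 -2.72  7.79] len 8.9 F [-0.2 -0.7  0.9] j7 [-0.05 -1.54] tilt [-0.002 -0.002 -1.   ]
```

```bash
python3 -m jog '[[[1.7,-1.35,0],0,1],[[1.7,-1.35,0],0,1],[[0,0,2],0,1],[[0,0,2],0,1],[[0,0,2],0,1],[[0,0,1],0,1],[[0,0,0.7],0,1],[[0,0,0],0,1],[[0,0,0],0,1]]';python3 go.py 0.4265 0.2835 0.0214 57;python3 -m jog '[[[0,0,0.2],0,1],[[0,0,0],0,1]]'
```

```text
clock: 44.03
eef_pos: [0.4275, 0.2849, 0.0266]
eef_rot: [2.761, 1.498, 0.0]
force: [0.6, 0.3, -0.7]
opening: 0.167
grip_force: 60.5
t 44.0333 at [0.4275 0.2849 0.0266] yaw 57.0 roll -0.0 shift [-0.18 -0.01  0.52] len 0.5 F [ 0.6  0.3 -0.7] j7 [-0.21 -1.72] tilt [ 0.  0. -1.]
clock: 44.2
eef_pos: [0.4277, 0.2853, 0.0248]
eef_rot: [2.761, 1.499, 0.002]
force: [0.6, 0.2, 0.1]
opening: 0.163
grip_force: 60.5
```

```bash
python3 -m jog '[[[0,0,0.25],0,1],[[0,0,0],0,1]]';python3 -m jog '[[[0,0,0.15],0,1],[[0,0,0],0,1]]'
```

```text
clock: 44.37
eef_pos: [0.4273, 0.285, 0.0217]
eef_rot: [2.761, 1.499, 0.001]
force: [0.2, -0.5, -0.9]
opening: 0.164
grip_force: 60.5
clock: 44.53
eef_pos: [0.428, 0.2861, 0.0213]
eef_rot: [-2.761, -1.499, -0.004]
force: [0.1, 0.4, 8.5]
opening: 0.167
grip_force: 61.7
```

```bash
python3 -m jog '[[[0,0,-0.05],0,4],[[0,0,0],0,4],[[0,0,0],0,4],[[0,0,-1],0,4],[[0,0,-3],0,4],[[0,0,-3],0,4],[[0,0,-3],0,4],[[0,0,-2],0,0],[[-1.5,2,0],0,0],[[-2.2,2.8,0],0,0],[[-2.2,2.8,0],0,0],[[-2.2,2.8,0],0,0]]';python3 -m jog '[[[-2.2,2.8,0],0,0],[[-2.2,2.8,0],0,0],[[-2.2,2.8,0],0,0],[[-2.2,2.8,0],0,0],[[-2.2,2.8,0],0,0],[[-2,2.5,0],0,0],[[0,0,0],0,0]]';python3 - <<'E'
from rel import *
roi=np.zeros(H.shape,bool);roi[215:300,170:250]=1;rel(roi,.032)
cv2.imwrite('pics/t8.png',cv2.resize(im[150:330,120:470],None,fx=2.2,fy=2.2,interpolation=cv2.INTER_CUBIC))
E
```

```text
clock: 45.53
eef_pos: [0.4703, 0.1593, 0.1414]
eef_rot: [2.76, 1.501, 0.001]
force: [0.3, -0.4, 0.0]
opening: 0.001
grip_force: 0.0
clock: 46.12
eef_pos: [0.5391, -0.0463, 0.1407]
eef_rot: [2.765, 1.486, -0.002]
force: [0.5, -1.3, 0.3]
opening: -0.003
grip_force: 0.0
blue 51.0 [205. 261.] [0.479  0.2529] long axis deg 58.706729963554494
blue 51.0 [218. 240.] [0.5296 0.2206] long axis deg 58.46027929068232
cream 75.5 [244. 290.] [0.4073 0.1589] long axis deg 0.017486162023093613
```

View pics/t8.png

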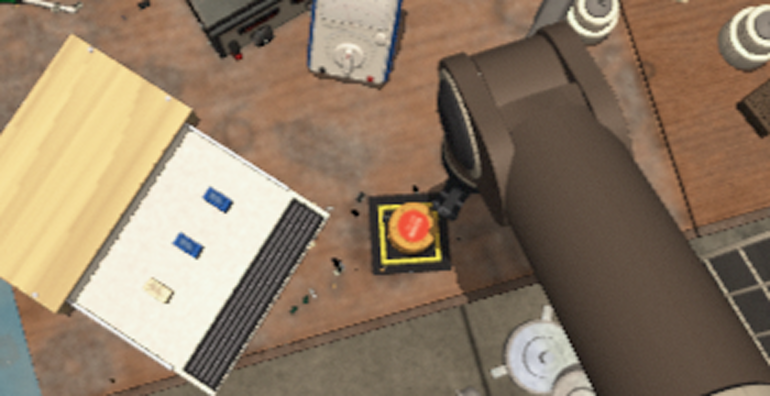

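All three relays lie on the leaf, at (218,200), (188,246) and (158,290) in the crop, and the column stands. Now I press the strip again and push home.

```bash
python3 go.py 0.422 0.168 0.08 57
```

```text
t 46.1667 at [ 0.5382 -0.0425  0.1407] yaw 56.6 roll -0.006 shift [ 11.33 -21.22   6.05] len 24.8 F [0.6 1.2 1. ] j7 [ 0.49 -0.89] tilt [-0.    -0.001 -1.   ]
```

```bash
python3 -m jog '[[[0.7,-1.3,0],0,0],[[1.5,-2.8,0],0,0],[[1.5,-2.8,0],0,0],[[1.5,-2.8,0],0,0],[[1.5,-2.8,0],0,0],[[1.5,-2.8,0],0,0],[[1.5,-2.8,1],0,0],[[1.3,-2.4,2],0,0],[[0.4,-0.7,2],0,0],[[0,0,2],0,0],[[0,0,0],0,0],[[0,0,0],0,0]]';python3 go.py 0.422 0.168 0.0125 57
```

```text
clock: 47.17
eef_pos: [0.4201, 0.1741, 0.0706]
eef_rot: [-2.758, -1.504, 0.003]
force: [-0.1, 0.2, 0.9]
opening: 0.002
grip_force: 0.0
t 47.1667 at [0.4201 0.1741 0.0706] yaw 57.2 roll 0.004 shift [-0.39  0.5   5.81] len 5.8 F [-0.1  0.2  0.9] j7 [ 0.06 -1.47] tilt [-0.002 -0.    -1.   ]
```

```bash
python3 -m jog '[[[-0.3,0.5,1],0,0],[[0,0,2],0,0],[[0,0,2],0,0],[[0,0,0.7],0,0],[[0,0,0],0,0],[[0,0,0.15],0,0],[[0,0,0],0,0]]';python3 -m jog '[[[0,0,0.15],0,0],[[0,0,0],0,0]]'
```

```text
clock: 47.75
eef_pos: [0.4251, 0.1674, 0.0126]
eef_rot: [2.761, 1.498, 0.001]
force: [-0.5, -0.2, 0.7]
opening: 0.003
grip_force: 0.0
clock: 47.92
eef_pos: [0.4258, 0.1684, 0.0121]
eef_rot: [2.761, 1.499, 0.005]
force: [-1.2, 1.2, 10.2]
opening: -0.002
grip_force: 5.3
```

```bash
python3 -m jog '[[[0,0,0.12],0,0],[[0,0,0],0,0],[[0.2,0,0],0,0],[[0.4,0,0],0,0],[[0.6,0,0],0,0],[[0.7,0,0],0,0],[[0.8,0,0],0,0],[[0.8,0,0],0,0],[[0.8,0,0],0,0],[[0.8,0,0],0,0],[[0.8,0,0],0,0],[[0.8,0,0],0,0]]';python3 go.py 0.5048 0.290 0.012 57
```

```text
clock: 48.92
eef_pos: [0.4629, 0.2253, 0.012]
eef_rot: [2.76, 1.499, 0.007]
force: [-3.0, -1.3, 20.7]
opening: -0.004
grip_force: 10.1
t 48.9167 at [0.4629 0.2253 0.012 ] yaw 57.0 roll 0.0 shift [ 7.71 -0.01  0.03] len 7.7 F [-3.  -1.3 20.7] j7 [-0.1 -1.6] tilt [ 0.004  0.002 -1.   ]
```

```bash
python3 -m jog '[[[0.8,0,0],0,0],[[0.8,0,0],0,0],[[0.8,0,0],0,0],[[0.8,0,0],0,0],[[0.8,0,0],0,0],[[0.8,0,0],0,0],[[0.8,0,0],0,0],[[0.7,0,0],0,0],[[0.5,0,0],0,0],[[0.4,0,0],0,0],[[0,0,0],0,0]]';python3 go.py 0.5048 0.290 0.012 57;python3 -m jog '[[[0.3,0,0],0,0],[[0.3,0,0],0,0],[[0,0,0],0,0]]'
```

```text
clock: 49.83
eef_pos: [0.502, 0.2855, 0.0121]
eef_rot: [2.761, 1.499, 0.006]
force: [-1.8, -0.6, 15.7]
opening: 0.001
grip_force: 8.3
t 49.8333 at [0.502  0.2855 0.0121] yaw 57.0 roll 0.0 shift [ 0.53 -0.01  0.01] len 0.5 F [-1.8 -0.6 15.7] j7 [-0.18 -1.62] tilt [ 0.004  0.002 -1.   ]
clock: 50.08
eef_pos: [0.5021, 0.2857, 0.0119]
eef_rot: [2.757, 1.495, -0.009]
force: [-14.3, -14.9, 35.6]
opening: -0.002
grip_force: 17.7
```

```bash
python3 -m jog '[[[-0.4,0,0],0,0],[[0,0,-1],0,0],[[0,0,-3],0,0],[[0,0,-4],0,0],[[0,0,-4],0,0],[[-2,2.5,0],0,0],[[-2.2,2.8,0],0,0],[[-2.2,2.8,0],0,0],[[-2.2,2.8,0],0,0],[[-2.2,2.8,0],0,0],[[-2.2,2.8,0],0,0],[[-2.2,2.8,0],0,0]]';python3 -m jog '[[[-2.2,2.8,0],0,0],[[-2.2,2.8,0],0,0],[[0,0,0],0,0]]';python3 - <<'E'
from rel import *
x0=np.array([.545,.839,0]);y0=np.array([-.839,.545,0])
cv2.imwrite('pics/t9.png',cv2.resize(im[150:310,80:460],None,fx=2,fy=2,interpolation=cv2.INTER_CUBIC))
def edge(I):  # front edge of leaf along lines parallel to shelf x, at several y
    g=I.astype(float).mean(2);out=[]
    for yy in np.arange(-.1,.11,.02):
        ss=np.arange(-.09,-.02,.0005);v=[]
        for s in ss:
            u,w=proj(d,np.array([.5177,.3137,.012])+s*x0+yy*y0);v.append(cv2.getRectSubPix(I.astype(np.float32).mean(2).astype(np.float32),(1,1),(u,w))[0,0])
        out.append(ss[np.argmax(np.gradient(np.convolve(v,np.ones(5)/5,'same'))[5:-5])+5])
    return np.round(out,4)
print(edge(im)); print(edge(cv2.imread('pics/t0.png')))
E
```

```text
clock: 51.08
eef_pos: [0.581, 0.0513, 0.1303]
eef_rot: [2.761, 1.499, 0.001]
force: [0.4, 0.1, 0.1]
opening: -0.002
grip_force: 0.0
clock: 51.33
eef_pos: [0.6055, -0.0241, 0.1295]
eef_rot: [2.765, 1.483, -0.002]
force: [0.0, -1.1, 0.1]
opening: -0.0
grip_force: 0.0
[-0.023  -0.023  -0.046  -0.0365 -0.0365 -0.037  -0.0455 -0.0375 -0.0455
 -0.0445 -0.037 ]
[-0.043  -0.0515 -0.043  -0.029  -0.0515 -0.0425 -0.043  -0.0515 -0.0515
 -0.0355 -0.043 ]
```

View pics/t9.png

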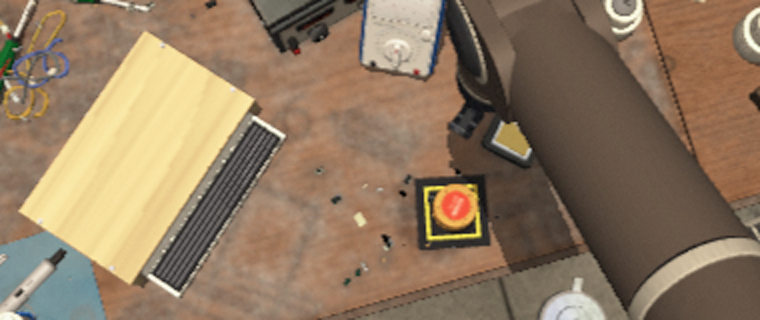

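The leaf's front edge now stands about 5 mm further in than at the start, and it stopped hard against a 20 N push, so it is home. One last look before handing in.

Run:
```python
from h import *
d=grab('scene');cv2.imwrite('pics/s9.png',cv2.resize(d['color'][150:330,130:440],None,fx=2.5,fy=2.5,interpolation=cv2.INTER_CUBIC))
```

```text
(no output)
```

View pics/s9.png

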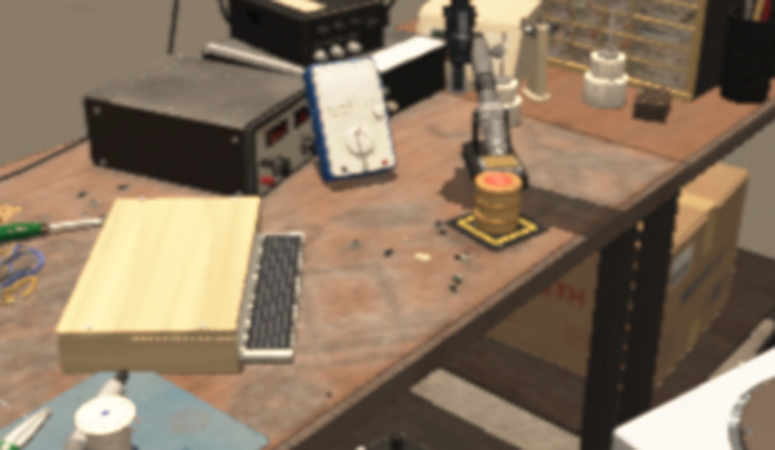

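The column is straight in the square at (497,205), the leaf is home at (272,295), no relay is left on the bench and the rotor stands. Handing in.

```bash
python3 -c "
from cell import robot
print(robot.sign_off())"
```

```text
the job is handed in; nothing more can be done
None
```

The job is handed in: three tins stand in a straight column in the yellow square, about 2 mm off centre by camera. All three relays were on the leaf when I slid it home to its stop, though I can't see them under the top board. The rotor was left alone; the clock read about 51 s of the 210 s.

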